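Hold a sprung dust cover just below its balance point

ROBOT

A 7-joint arm with a two-finger parallel gripper is mounted at the origin on the work surface. World frame = base frame: x ahead of the robot, y to its left, z up, the work surface at z = 0. Lengths are in m, angles in rad, forces in N, time in s.
With the tool pointing down it reaches from about 0.35 to 0.775 m from the base axis. Payload 3.1 kg.
Tool frame: the origin (TCP) lies between the finger pads; the fingertips stand 14 mm ahead of it and the grasp point (between the pads) lies 5 mm behind it; z points along the fingers, y is the direction in which the jaws open and shut (so a half turn about z gives the same grasp; the last joint's range is limited). The gripper opens to 85 mm and grips with 20 to 120 N. Pads are 22 mm wide; open, the fingers measure 114 mm over their backs; the gripper's body (76 mm by 85 mm) begins 54 mm behind the grasp point. The pads swing forward as they close: fully open they stand 13 mm farther back than shut.
Start: joints at [1.294, 0.311, 0.014, 1.512, -0.004, 1.319, -0.027], TCP at [0.128, -0.535, 0.245] pointing down, gripper open.
Joint ranges: [-2.7, 2.7], [-0.3, 1.91], [-1.27, 1.3], [0.12, 2.57], [-1.44, 4.58], [0.2, 2.03], [-3.05, 3.05]. Speed limits (rad/s): [2.79, 2.79, 3.14, 3.14, 3.14, 3.14, 3.14].

INTERFACE

Orientations are given as a unit quaternion [x, y, z, w].
In Python, from cell import move_pose, move_linear, set_joints, set_gripper, wait, ik, get_image, PlanningError, hand_in, read_time, read_joint_positions, read_qd, read_effort, read_eef_pos, read_tcp_rot, read_wrist_force, read_wrist_torque, read_width gives the robot as it stands. Calls block until the motion is done:
- move_pose(position, orientation): joint-space move of the TCP to a pose.
- move_linear(position, frame=None, velocity=0.15, f_stop=None): straight line of the TCP; frame=None keeps the orientation; velocity is the mean speed in m/s. With f_stop (N) it stops when the force on the tool has changed by that much, and returns True; else False.
- set_joints(angles): joint-space move.
- set_gripper(opening, f_grip=None): finger opening in m; f_grip is the grip in N (None keeps the last); returns when the fingers have stopped.
- wait(seconds).
- ik(position, orientation): joint angles nearest the present ones, or None.
- get_image(name): name is "scene" or "top" or "wrist"; returns a dict with "img" (420x560x3 uint8, red, green, blue), "K" (3x3 intrinsics, pixels), "k1" (the pictures are not rectified: a ray, as slopes to the right and down, at radius r is drawn at 1 + k1 r^2 times it, then the intrinsics apply), "position" and "attitude" of the camera in the world. Camera axes: x right, y down, z forward; pixel columns grow to the right and rows downward; lengths in m; the calibration is good to about 2 mm. A picture is of the moment at which its call begins. There is no depth.
A pose or a line that the arm cannot do raises PlanningError and nothing moves.
- hand_in(): hands the job in, once; it reports no verdict.
Readings, each from a call of its own:
- read_time(): time.
- read_joint_positions(): joint angles.
- read_qd(): joint speeds.
- read_effort(): joint torques, N m.
- read_eef_pos(): TCP position.
- read_tcp_rot(): TCP orientation.
- read_wrist_force(): force on the tool from outside, world axes, zero at the start.
- read_wrist_torque(): the same for the moment, N m.
- read_width(): finger opening in m.
Only numpy, scipy, OpenCV 4.12 (cv2) and the standard library are available. Lean on these libraries where they do the work, as an engineer would, in place of code of your own. Each camera call takes 0.05 s, during which the arm holds its last target. There are 200 camera calls.

TASK

I am about to trim the hinge springs of this record player. Take its dust cover by the lift tab and raise it smoothly a few degrees past the balance point, where the springs start to carry it, without letting it spring up to its stop; then ease it back and finish holding it still about five degrees below the balance point, still in your grip so that it cannot drop. Leave the other things on the bench where they are.

Things in the scene. Friction and masses are not known exactly. Their poses are not given: they have to be found in the camera images.
- player_front (a point): Middle of the front top edge of the record player's plinth, 60 mm above the bench. The player is fixed: dark wood, 336 mm deep (x), 420 mm wide (y), platter and tone arm on it. x points from its front to its rear (away from the robot, within 15 degrees), y to its left, z up. The cover's hinge axis runs along y, 342 mm behind this point and 68 mm above the bench.
- cover: The sprung dust cover, a clear acrylic box 322 mm deep, 406 wide, 58 high, shut at the start. Origin: middle of its front top edge. Its axes equal the player's when shut and turn about +y as it opens: the tilt of its z is the opening angle. Its hinge springs balance it at 0.50 rad (29 degrees): below that it falls shut if let go, above it they lift it to the stop at 0.85; under 2 N at the tab.
- lift_tab (a point): Centre of the lift tab, a bare aluminium tongue on the middle of the cover's front top edge, moving with the cover. When shut it is 351 mm in front of the hinge axis, 69 mm above it, 137 mm above the bench; at the balance point (0.50 rad) 297 mm above the bench; five degrees below balance (0.41 rad) 271 mm. The cover weighs 0.95 kg, mostly carried by the springs.
- tab_tip (a point): Middle of the lift tab's free end, 22 mm beyond the tab's centre along (-1, 0, 1) of the cover's axes: when shut the tongue rises at 45 degrees, up and towards the robot. It is 40 mm wide (y), 44 mm long and 6 mm thick, with free space all round; pinch it across its width from above, or across its thickness from the free end.
- screwdriver_grip (a point): Bystander: a screwdriver 190 mm long lying on the bench beside the player; this point is on its handle.
- motor_mid (a point): Bystander: a bronze-brown motor can standing upright, 52 mm in diameter and 52 mm tall plus a short shaft with pulley; this point is its centre.
- subplatter_mid (a point): Bystander: an aluminium pulley disc 92 mm in diameter and 34 mm tall with its hub; this point is its centre.
- screw_tray_mid (a point): Bystander: a grey open tray, 110 x 85 x 32 mm, with screws in it; this point is its centre.

How it is judged:
On the way, in this order (a step that is already met when the one before it is completed fails the run):
1. the cover is held a few degrees past its balance point (angle between cover's own z axis and vertical above 0.535 rad and contact force between the fingers and cover above 0.1 N), for 0.2 s.
2. the cover is brought back just below its balance point, still held (angle between cover's own z axis and vertical between 0.34 and 0.475 rad and contact force between the fingers and cover above 0.1 N), for 0.2 s.
At the end, for the whole second after the job is handed in: Having been held past its balance point (above 0.535 rad) and brought back, the cover is held still in the fingers (contact above 0.1 N, slower than 0.06 rad/s) at 0.34 to 0.475 rad, 1.5 to 9 degrees below balance (0.50 rad); no bystander touches it or has moved 30 mm (all of step 2 and angular speed of cover below 0.06 rad/s and contact force between cover and screwdriver below 0.05 N and contact force between cover and motor below 0.05 N and contact force between cover and subplatter below 0.05 N and contact force between cover and screw_tray below 0.05 N and distance of each of screwdriver_grip, motor_mid, subplatter_mid, screw_tray_mid from where it was at the start of the episode below 0.03 m); the arm keeps its last pose, push and grip.
It fails at once if the cover is let up to its stop (beyond 0.78 rad) (angle between cover's own z axis and vertical above 0.78 rad).
It fails at once if the cover is flung or dropped (turns faster than 1.5 rad/s) (angular speed of cover above 1.5 rad/s).
It fails at once if a bystander is knocked away (distance of any of screwdriver_grip, motor_mid, subplatter_mid, screw_tray_mid from where it was at the start of the episode above 0.03 m).
It also fails if it takes over 35 s, if anything falls off the work surface, if the arm or the gripper's body presses on something with over 40 N, if the wrist force passes 120 N, or if a joint passes its speed limit or range.

## Working session

There is one attempt and no reset: what is moved stays moved. The work goes in short steps, each a Python script; the robot and the scene stay as the last script left them, time stands still between calls to the robot, and variables do not carry over. Pictures are saved under pics/ and viewed, about 8 in all and at most 12, crops included, and the job is handed in when it is done.

```bash
mkdir -p pics; ls; cat > h.py <<'E'
import numpy as np, cv2
from scipy.spatial.transform import Rotation as R
from cell import *
def shot(n,f):
    d=get_image(n); cv2.imwrite('pics/'+f,d['img'][:,:,::-1]); np.save('pics/'+f+'.npy',d,allow_pickle=True); return d
def rot(d):
    a=np.array(d['attitude'],float); return R.from_matrix(a) if a.shape==(3,3) else R.from_quat(a)
def ray(d,u,v):
    K=np.array(d['K'],float); k=float(np.ravel(d['k1'])[0])
    p=cv2.undistortPoints(np.array([[[u,v]]],float),K,np.array([k,0,0,0.]))[0,0]
    return np.array(d['position']),rot(d).apply([p[0],p[1],1])
def onz(d,u,v,z):
    c,r=ray(d,u,v); return c+r*(z-c[2])/r[2]
def proj(d,P):
    p=rot(d).inv().apply(np.array(P)-d['position']); 
    return cv2.projectPoints(p.reshape(1,1,3),np.zeros(3),np.zeros(3),np.array(d['K'],float),np.array([float(np.ravel(d['k1'])[0]),0,0,0.]))[0].ravel()
def load(f): return np.load('pics/'+f+'.npy',allow_pickle=True).item()
E
python3 - <<'E'
from h import *
for n in('top','scene'):
    d=shot(n,n+'0.png'); print(d['K'],d['k1'],d['position'],d['attitude'])
print(read_time(),read_eef_pos(),read_tcp_rot(),read_width())
E
```

```text
pics
[[378.96959719   0.         280.84378695]
 [  0.         378.96959719 210.7832147 ]
 [  0.           0.           1.        ]] -0.1051849722524132 [ 0.39801607 -0.01727695  0.99326934] [ 0.70897109 -0.69886318  0.07489349 -0.05780332]
[[440.83763849   0.         269.51842708]
 [  0.         440.83763849 205.9241271 ]
 [  0.           0.           1.        ]] -0.04306296121886792 [1.12285855 0.41067616 1.13580204] [ 0.39574229  0.87132842 -0.26129047 -0.12610357]
0.1 [ 0.12781549 -0.5343025   0.24433004] [ 9.93114153e-01  1.17145843e-01 -1.70605105e-04 -1.04937642e-03] 0.08547297563412544
```

View pics/top0.png

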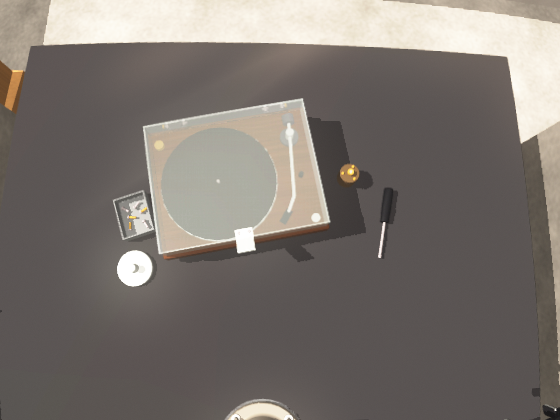

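View pics/scene0.png

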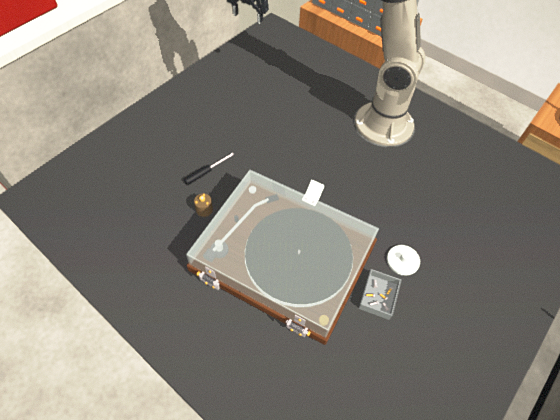

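The top view shows the shut cover with corners near (160,252), (328,222), (303,100) and (144,127), and the tab at about (245,240). In the scene view the tab is at about (314,192). The tray, subplatter, motor and screwdriver all sit beside the player. Next I'll enlarge the tab in both views.

```bash
python3 - <<'E'
from h import *
a=cv2.imread('pics/top0.png'); b=cv2.imread('pics/scene0.png')
A=cv2.resize(a[215:275,215:275],(400,400),interpolation=cv2.INTER_CUBIC); B=cv2.resize(b[165:225,285:345],(400,400),interpolation=cv2.INTER_CUBIC)
cv2.imwrite('pics/c1.png',np.hstack([A,B]))
d=load('top0.png')
for uv in[(160,252),(328,222),(303,100),(144,127)]: print(uv,onz(d,*uv,0.122))
print('tab',onz(d,245,240,.137))
E
```

```text
(160, 252) [0.4626328  0.23971436 0.122     ]
(328, 222) [ 0.53904762 -0.14808837  0.122     ]
(303, 100) [ 0.8476298  -0.08962567  0.122     ]
(144, 127) [0.76886806 0.30317553 0.122     ]
tab [0.49231252 0.04332769 0.137     ]
```

View pics/c1.png

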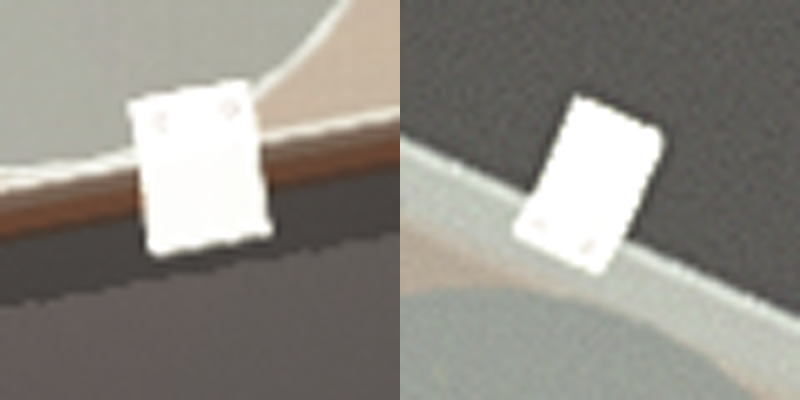

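The tab's free edge is at about (238.3,253.5)–(255.8,250.2) in the top view and (311.7,179.3)–(324.3,184.5) in the scene view. I'll triangulate it and check reach along the arc.

```bash
cat >> h.py <<'E'
def geom(tip,yaw):
    xp=np.array([np.cos(yaw),np.sin(yaw),0]); c=np.array(tip)+.0156*xp; c[2]=.137
    return xp,c,c+.351*xp
def pose(th,tilt,tip,yaw,back=0.,grip=0.007,off=.005):
    # tool z tilted forward by tilt from down when shut; rotates with cover. grip: distance of grasp point from tab centre towards tip
    xp,c,h=geom(tip,yaw); h=h.copy(); h[2]=.068
    Ry=R.from_euler('z',yaw)*R.from_euler('y',th)
    g=np.array([-.351,0,.069])+grip*np.array([-1,0,1])/2**.5
    z=np.array([np.sin(tilt),0,-np.cos(tilt)]); y=np.array([0,SGN,0]); x=np.cross(y,z)
    T=R.from_matrix(np.c_[x,y,z])
    p=h+Ry.apply(g+z*(off-back))
    return p,(Ry*T).as_quat()
SGN=-1
E
python3 - <<'E'
import h; from h import *
t=load('top0.png'); s=load('scene0.png')
def tri(a,b):
    c1,r1=ray(t,*a);c2,r2=ray(s,*b); r1/=np.linalg.norm(r1); r2/=np.linalg.norm(r2)
    m=np.linalg.lstsq(np.c_[r1,-r2],c2-c1,rcond=None)[0]; p,q=c1+m[0]*r1,c2+m[1]*r2
    return (p+q)/2,np.linalg.norm(p-q)
L=((238.3,253.5),(324.3,184.5)); Rr=((255.8,250.2),(311.7,179.3))
for k in(L,Rr): print(tri(*k), onz(t,*k[0],.1526), onz(s,*k[1],.1526))
tip=(tri(*L)[0]+tri(*Rr)[0])/2; print('tip',tip)
for c in[(252,172),(379,230)]: print(onz(s,*c,.122))
yaw=.197
for h.SGN in(-1,1):
  for tilt in(0,.3,.5,.785):
    ok=[]; 
    for th,b in((0,.08),(0,0),(.2,0),(.41,0),(.5,0),(.6,0)):
        q=ik(*map(list,pose(th,tilt,tip,yaw,back=b))); ok.append(None if q is None else np.round(q,2))
    print(h.SGN,tilt,*ok,sep='\n ')
E
```

```text
(array([0.46080227, 0.05636234, 0.14843007]), np.float64(0.00047611136867818155)) [0.46037128 0.05620265 0.1526    ] [0.46372597 0.05765866 0.1526    ]
(array([0.46878949, 0.01791838, 0.14673611]), np.float64(3.210656037528154e-05)) [0.46829115 0.01768831 0.1526    ] [0.47267531 0.02023314 0.1526    ]
tip [0.46479588 0.03714036 0.14758309]
[ 0.54683305 -0.13886811  0.122     ]
[0.46709696 0.24868247 0.122     ]
-1
 0
 [ 0.63  0.29 -0.91  1.72  0.24  1.24 -1.72]
 [ 0.58  0.38 -0.87  1.84  0.33  1.07 -1.8 ]
 [ 0.46  0.51 -0.86  1.52  0.35  1.49 -1.81]
 [ 0.27  0.69 -0.8   1.1   0.38  1.93 -1.82]
 None
 None
-1
 0.3
 [ 0.92 -0.06 -0.96  2.03 -0.13  0.85 -1.34]
 [ 0.69  0.15 -0.85  2.1   0.16  0.64 -1.62]
 [ 0.65  0.27 -0.91  1.78  0.25  1.11 -1.71]
 [ 0.45  0.48 -0.89  1.37  0.35  1.57 -1.79]
 [ 0.35  0.58 -0.86  1.17  0.38  1.76 -1.8 ]
 [ 0.22  0.7  -0.83  0.91  0.43  1.98 -1.8 ]
-1
 0.5
 [ 0.98 -0.28 -0.84  2.24 -0.58  0.68 -0.88]
 [ 0.76  0.03 -0.84  2.27 -0.1   0.35 -1.35]
 [ 0.8   0.11 -0.96  1.95  0.1   0.83 -1.57]
 [ 0.6   0.33 -0.94  1.56  0.28  1.3  -1.74]
 [ 0.49  0.44 -0.92  
[... 522 characters left out ...]
 0.55  0.13 -0.69  2.11  0.1   0.64  1.57]
 [ 0.66  0.28 -0.94  1.77  0.26  1.11  1.42]
 [ 0.52  0.53 -1.02  1.37  0.41  1.59  1.29]
 [ 0.4   0.62 -0.99  1.17  0.45  1.79  1.28]
 [ 0.25  0.73 -0.91  0.91  0.48  2.    1.31]
1
 0.5
 [ 0.27 -0.2  -0.28  2.25 -0.25  0.6   1.92]
 [ 0.98  0.05 -1.07  2.27 -0.04  0.35  1.73]
 [ 0.57  0.08 -0.7   1.96  0.04  0.83  1.62]
 [ 0.59  0.32 -0.92  1.56  0.28  1.3   1.41]
 [ 0.52  0.45 -0.97  1.37  0.37  1.51  1.34]
 [ 0.4   0.59 -0.99  1.13  0.46  1.75  1.3 ]
1
 0.785
 None
 None
 [ 1.06 -0.13 -1.02  2.2  -0.5   0.48  2.16]
 [ 0.47  0.05 -0.6   1.83 -0.    0.9   1.65]
 [ 0.36  0.13 -0.53  1.65  0.07  1.09  1.59]
 [ 0.48  0.3  -0.79  1.43  0.23  1.31  1.46]
```

```bash
cat >> h.py <<'E'
TIP=np.array([.466,.038,.1526]); YAW=.197; TILT=.4
E
python3 - <<'E'
from h import *
p,q=pose(0,TILT,TIP,YAW,back=.09,grip=.01); move_pose(list(p),list(q))
d=shot('wrist','w1.png'); 
for n,P in(('tip',TIP),('c',geom(TIP,YAW)[1])): print(n,proj(d,P))
print(read_time(),p,read_eef_pos(),read_joint_positions(),d['position'])
E
```

```text
tip [271.89899175 233.14218205]
c [271.88878491 211.67590542]
2.4583 [0.44190363 0.03319064 0.22236125] [0.442324   0.03228758 0.22268153] [ 0.99323357 -0.21846336 -0.89536296  2.12384014 -0.38894999  0.79766587
 -1.07594092] [0.46460746 0.03771196 0.37230908]
```

View pics/w1.png

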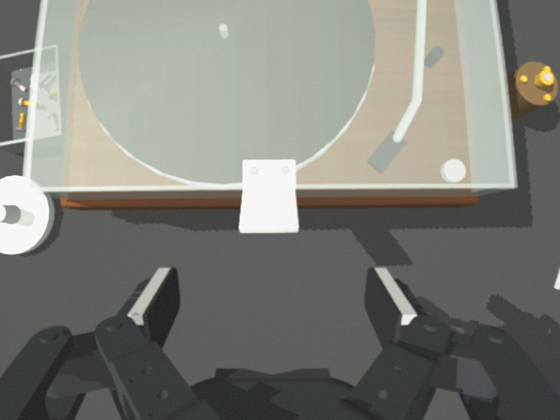

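The wrist view shows the tab's free edge at (240–298, 233), with its middle at 269, against a predicted 271.9. The yaw matches. I'll shift 2 mm to the left, approach with a force stop and grip.

```bash
cat >> h.py <<'E'
TIP=np.array([.4656,.040,.1526])
E
python3 - <<'E'
from h import *
p,q=pose(0,TILT,TIP,YAW,back=.05,grip=.01); move_linear(list(p),list(q),.1)
p,q=pose(0,TILT,TIP,YAW,grip=.01); print(move_linear(list(p),list(q),.06,f_stop=8))
print(read_time(),p,read_eef_pos(),read_wrist_force())
set_gripper(.0,40); print(read_width(),read_wrist_force(),read_time(),read_eef_pos())
d=shot('wrist','w2.png')
E
```

```text
False
3.9917 [0.4758734  0.04205045 0.13946576] [0.47614613 0.04200222 0.13986781] [ 0.68294192 -0.11112314 -0.57230083]
0.039136155709953595 [-2.85815984 -3.75446335  5.30391016] 4.475 [0.47589161 0.04119677 0.13960905]
```

View pics/w2.png

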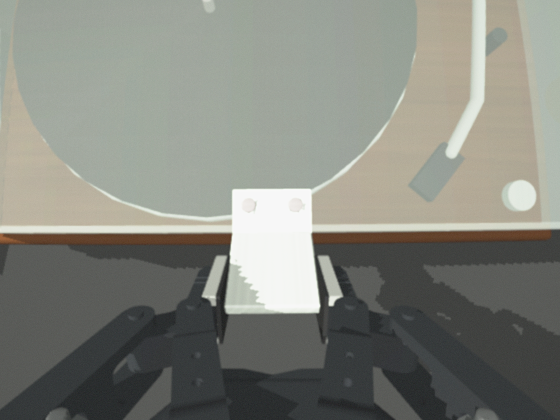

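The tab is held squarely between the pads (grip 39 mm wide, pads at about x=217 and x=330). Now I'll raise it along the arc, watching the wrist force.

```bash
cat >> h.py <<'E'
def arc(ths,v=.05):
    for th in ths:
        p,q=pose(th,TILT,TIP,YAW,grip=.01); move_linear(list(p),list(q),v)
        e=np.array(read_eef_pos())
        print(round(th,3),'t%.2f'%read_time(),'w%.4f'%read_width(),'F',np.round(read_wrist_force(),1),'T',np.round(read_wrist_torque(),1),'err mm',np.round((e-p)*1e3,1),flush=True)
        if np.linalg.norm(read_wrist_force())>45 or read_width()<.03: print('STOP'); break
E
python3 - <<'E'
from h import *
arc([.06,.12,.2,.3])
E
```

```text
0.06 t5.11 w0.0390 F [-0.1 -3.9  0.1] T [-0.9  0.3 -0.2] err mm [-0.2 -0.8 -0.5]
0.12 t5.69 w0.0390 F [-1.3 -5.2  0. ] T [-1.   0.4 -0.2] err mm [-0.3 -0.8 -0.3]
0.2 t6.42 w0.0389 F [-1.9 -5.8  1.2] T [-1.1  0.5 -0.2] err mm [-0.4 -0.8 -0.3]
0.3 t7.30 w0.0387 F [-4.6 -5.2  0.9] T [-1.1  0.5 -0. ] err mm [-0.4 -0.7  0. ]
```

```bash
python3 - <<'E'
from h import *
arc([.4,.48,.54,.595],.04); wait(.6)
d=shot('scene','s2.png'); w=shot('wrist','w3.png')
a=cv2.resize(d['img'][60:270,170:450,::-1],(400,300)); b=cv2.resize(w['img'][:,:,::-1],(400,300)); cv2.imwrite('pics/m.png',np.hstack([a,b]))
xp,c,h=geom(TIP,YAW); h[2]=.068; yp=np.array([-xp[1],xp[0],0])
for th in(.5,.55,.595,.64):
    Ry=R.from_euler('z',YAW)*R.from_euler('y',th)
    print(th,*[(proj(d,h+Ry.apply([-.335,s*.203,.053]))-[170,60])*400/280 for s in(1,-1)])
E
```

```text
0.4 t8.36 w0.0387 F [-2.9 -6.2  2.2] T [-1.1  0.5  0.1] err mm [-0.4 -0.6  0.4]
0.48 t9.23 w0.0390 F [-2.2 -4.5  4.1] T [-1.1  0.5  0.1] err mm [-0.4 -0.5  0.7]
0.54 t9.93 w0.0389 F [-3.2 -4.9  4.8] T [-1.2  0.4  0.2] err mm [-0.3 -0.4  1. ]
0.595 t10.57 w0.0390 F [-1.9 -4.5  4.8] T [-1.3  0.4  0.3] err mm [-0.2 -0.3  1.1]
0.5 [305.68277067 220.18252554] [ 94.66790796 125.04419596]
0.55 [305.12344975 220.60642149] [ 91.10577019 124.05656495]
0.595 [304.4096918  221.41315032] [ 87.6577528  123.52730603]
0.64 [303.48926109 222.63913807] [ 83.97961257 123.35408253]
```

View pics/m.png

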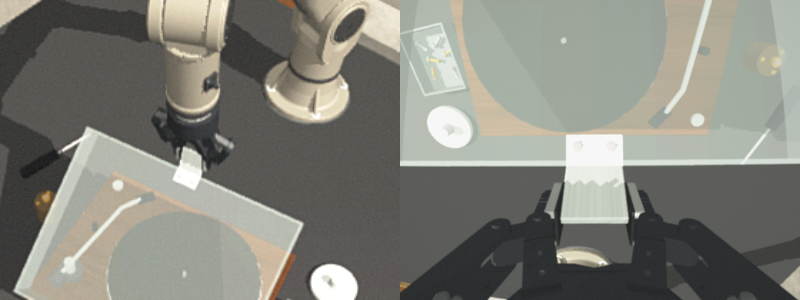

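The scene view shows the cover open, with its front corner at (87,127), which fits 0.595 rad. The wrist view shows the tab unchanged in the grip. Now I'll ease it back to 0.41.

```bash
python3 - <<'E'
from h import *
arc([.54,.48,.44,.41],.035); wait(.8)
print(read_time(),read_width(),read_wrist_force(),np.abs(read_qd()).max())
d=shot('scene','s3.png'); w=shot('wrist','w4.png'); t=shot('top','t4.png')
a=cv2.resize(t['img'][60:300,90:410,::-1],(400,300)); b=cv2.resize(w['img'][:,:,::-1],(400,300)); cv2.imwrite('pics/m2.png',np.hstack([a,b]))
xp,c,h=geom(TIP,YAW); h[2]=.068
for th in(.34,.41,.48):
    Ry=R.from_euler('z',YAW)*R.from_euler('y',th)
    print(th,*[(proj(t,h+Ry.apply([-.335,s*.203,.053]))-[90,60])*1.25 for s in(1,-1)])
E
```

```text
0.54 t11.99 w0.0390 F [-3.8 -4.7  4.1] T [-1.3  0.6  0.2] err mm [-0.4 -0.4  0.8]
0.48 t12.77 w0.0388 F [-4.9 -4.7  4.2] T [-1.2  0.7  0.1] err mm [-0.5 -0.5  0.5]
0.44 t13.33 w0.0391 F [-4.6 -5.   3.4] T [-1.2  0.7  0.1] err mm [-0.6 -0.6  0.3]
0.41 t13.79 w0.0392 F [-3.4 -4.4  3.9] T [-1.2  0.7  0. ] err mm [-0.6 -0.6  0.2]
14.5917 0.0390811490591285 [-4.14338822 -5.65318545  3.3771456 ] 0.0014397054419859614
0.34 [ 62.22593344 215.89891376] [305.37401198 172.40009213]
0.41 [ 57.04257222 206.8536251 ] [305.87663336 162.51327385]
0.48 [ 51.7382044 196.5996585] [306.11760736 151.46897933]
```

View pics/m2.png

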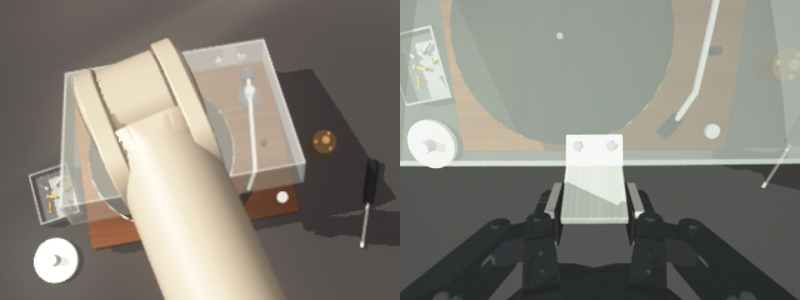

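The top view puts the cover's front right corner at about (304,161), against (306,162.5) predicted for 0.41 rad. The tab is still in the grip and the bystanders are in place, so I'm handing in.

```bash
python3 -c "
from h import *
print(read_time(),read_width()); hand_in()"
```

```text
14.7417 0.0390708046033059
the job is handed in; nothing more can be done
```

I gripped the lift tab across its width and raised the cover along the hinge arc to about 0.595 rad, a few degrees past balance. After holding it there for about 0.6 s, I eased it back to about 0.41 rad. I handed in at 14.7 s with the cover still held.

- **Angle:** these figures come from the arm's position on the arc. In the camera pictures the cover's front corner was within 2–4 enlarged-crop pixels of where 0.595 and 0.41 rad predict it. At 0.41 rad that's well inside the allowed range; at 0.595 rad the picture is a weaker check.
- **Grip and stillness:** the grip stayed at 39 mm throughout, which is the tab's width, and wrist force stayed under about 9 N. Joint speeds were below 0.002 rad/s at the end.
- **Bystanders:** in the last picture all four were where they started and clear of the cover, judged by eye.
- **Disagreements:** before the grasp, the top and scene cameras differed by about 4 mm on where the tab tip was. The wrist view showed a 2 mm sideways offset, which I corrected. No check failed.

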